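Lock the indexing table and clamp the dial blank

ROBOT

A 7-joint arm with a two-finger parallel gripper is mounted at the origin on the work surface. World frame = base frame: x ahead of the robot, y to its left, z up, the work surface at z = 0. Lengths are in m, angles in rad, forces in N, time in s.
With the tool pointing down it reaches from about 0.35 to 0.9 m from the base axis. Payload 7.2 kg.
Tool frame: the origin (TCP) lies midway between the tips of the shut fingers; the grasp point (between the pads) lies 19 mm behind it (env.hold_point_z is the distance from the TCP to the grasp point, in m); z points along the fingers, y is the line along which they close (so a half turn about z gives the same grasp; the last joint's range is limited). The gripper opens to 85 mm and grips with 20 to 120 N. Pads are 22 mm wide; open, the fingers measure 114 mm over their backs; the gripper's body (76 mm by 85 mm) begins 54 mm behind the grasp point. The pads swing forward as they close: fully open they stand 13 mm farther back than shut.
Start: joints at [-1.294, 0.411, -0.013, 1.596, 0.006, 1.134, -0.082], TCP at [0.211, 0.588, 0.231] pointing down, gripper open.
Joint ranges: [-2.95, 2.95], [-0.29, 1.99], [-1.47, 1.44], [0.14, 2.54], [-1.03, 4.17], [0.13, 1.85], [-2.86, 2.86]. Speed limits (rad/s): [2.39, 2.39, 3.01, 3.01, 3.14, 3.14, 3.14].

INTERFACE

Orientations are given as a unit quaternion [x, y, z, w].
In Python, from rig import env, cams, job gives the robot as it stands. The module is installed in compiled form; this text tells all that it offers.
- The arm moves only by the tool carry_out, never from a script. Its argument "commands" is a list of rows, each a list of 5 numbers: the opening, from 0 (shut) to 1 (fully open), then the shift along the tool's x, y, z in cm, then the turn about the tool's z in rad. In form: [[grip, dx, dy, dz, turn], ...]. A call has 1 to 8 rows; each row shifts and turns the commanded pose from where the row before left it, along the tool's axes as they then stand; what a row does not reach is not made up. A row lasts 1/10 s, in which the tool goes at most 50 mm and 8.59 degrees, less where a joint would pass 70% of its speed; a pose out of reach is approached as far as the arm can. A call is refused whole if a number of a shift passes 5 or a number of a turn 0.15, either way. A call with a gripper value outside its range is refused whole. The fingers move at their own pace and stop on an object; "force" is the grip in N (left out, the last holds). Time passes only in rows, so rows that do not move let the fingers close. It gives the time, the measured TCP pose, the force, the opening and the grip force at its end, in the units of the state.
- env.observe(): the state, without advancing time (a new reading comes with each control period).
- cams.get_image(name): name is "scene" or "top" or "wrist"; returns the picture (420x560x3 uint8, blue, green, red); there is no depth.
- cams.get_calibration(name): a dict with "fov_y" (degrees; the focal length in pixels is half the picture's height over the tangent of half this angle, whatever the lens; pixels are square), "cx", "cy" (the principal point, pixels), "k1" (the pictures are not rectified: a ray, as slopes to the right and down, at radius r is drawn at 1 + k1 r^2 times it, then the intrinsics apply), "rvec" (rotation vector, rad) and "tvec" (3), from world to camera coordinates, as OpenCV has them. Camera axes: x right, y down, z forward; pixel columns grow to the right and rows downward; lengths in m; the calibration is good to about 2 mm. A picture is of the moment at which its call begins: read the wrist's pose just before it. get_calibration takes no time and is no camera call; for the wrist camera it gives the pose at the moment of the call.
- job.hand_in(): hands the job in; it is judged then, once.
The state is a dict: "clock": time; "joints": joint angles; "joint_velocities": joint speeds; "effort": joint torques, N m; "eef_pos": TCP position; "tool_rot": TCP orientation; "contact_force": force on the tool from outside, world axes, zero at the start; "torque": the same for the moment, N m; "gripper_width": finger opening in m; "gripper_force": force on a finger pad.
Only numpy, scipy, OpenCV 4.12 (cv2) and the standard library are available. Lean on these libraries where they do the work, as an engineer would, in place of code of your own. Each camera call takes 0.05 s, during which the arm holds its last target. There are 200 camera calls.

TASK

The dial blank on the tilted indexing table is still loose under its wing knob. Lock the free-spinning turntable by sliding its locking bolt fully into the notched rim, then screw the wing knob clockwise until it is tight against its stop. Leave the bolt locked, let go of everything, and do not disturb the other things on the bench.

Things in the scene. Friction and masses are not known exactly. Their poses are not given: they have to be found in the camera images.
- indexer: Tilted indexing table, fixed. Steel base plate 205 x 236 x 12 mm; above it an aluminium deck 160 x 236 mm, tilted 30 degrees, low edge towards the indexer's -x. Origin on the bench top, 88 mm straight below the point where the spindle axis meets the deck. The spindle axis points up and towards the indexer's -x, 30 degrees from vertical. The locking bolt is on its -y side.
- turntable (a joint): Angle of the turntable on its bearing, rad, anticlockwise from above. Spins freely (under 0.01 N m), without end, unless the locking bolt stands in a notch (any will do); then about 2 degrees of play. Steel rim with 18 rounded teeth, 128 mm over the teeth, 14 to 24 mm above the deck; on it faceplate (94 mm across), dial blank (84 mm) and pressure cap (40 mm, top 47 mm above the deck).
- lock_bolt (a joint): Travel of the locking bolt, m: 0 fully out, 0.016 fully in (stop); it starts at 0 to 0.003. Friction 3 N, no spring: it stays where it is left. Its nose is round and greased: if it meets a tooth, pushing on turns the free turntable aside and it drops into the notch; only if it meets a tooth dead centre (rare) does it stop, and the turntable must be turned a few degrees.
- bolt_grip (a point): Middle of the locking bolt's grip: black round knob 18 mm in diameter, 22 mm high, on an 8 mm stem square to the deck; this point is 58 mm above the deck and 116 mm from the spindle when the bolt is out. The bolt slides along this point's own +y, straight towards the spindle; z points out along the grip, parallel to the spindle. Its guide reaches to 28 mm below this point. Moves with the bolt.
- wing_knob (a joint): Angle of the wing knob relative to the turntable, rad: grows as it is turned clockwise seen from above (tightening); 2.3 is tight, a hard stop; it starts at 0.1 to 0.9. Turning it takes 0.2 N m, so with the turntable unlocked the knob only carries the turntable round with it and is not tightened. It stays where it is left.
- knob_grip (a point): Middle of the wing knob's bar, on the spindle axis, 68 mm above the deck. Black straight bar 52 mm long (this point's x), 11 mm thick (y), 22 mm high (z: from 12 mm below to 10 mm above). z points out along the spindle; clockwise (tightening) is rotation about -z. The pressure cap's top is 21 mm below this point. Turns with the knob.
- blanks: Bystander: two spare aluminium dial blanks stacked, 84 mm in diameter, 16 mm high, lying in front of the indexer's low edge; origin at the centre of the underside.
- hex_key: Bystander: L-shaped dark hex key, 100 x 30 mm, 6 mm thick, lying beside the indexer, away from the bolt; origin on the bench under its long leg.
- rings_tall: Bystander: stack of black spacer rings, 60 mm in diameter, 64 mm high, near the bolt side of the indexer; origin at the centre of the underside.
- rings_short: Bystander: short stack of black spacer rings, 60 mm in diameter, 32 mm high; origin at the centre of the underside.
- cleaner: Bystander: clear bottle with white cap, 60 mm in diameter, 150 mm high; origin at the centre of the underside.
- caliper: Bystander: digital caliper lying flat, 200 mm long; origin on the bench under its beam.
- mouse: Bystander: black computer mouse, 100 x 58 x 33 mm; origin at the centre of the underside.

How it is judged:
By the outcome, as a careful person would: the job done as asked, in the order asked, and still so for the second after the job is handed in, with the robot touching nothing.
It also fails if it takes over 58 s, if anything falls off the work surface, if the arm or the gripper's body presses on something with over 40 N, if the wrist force passes 120 N, or if a joint passes its speed limit or range.

## Working session

There is one attempt and no reset: what is moved stays moved. The work goes in short steps, Python scripts to look and compute and a tool call to move; the robot and the scene stay as the last step left them, time stands still between calls to the robot, and variables do not carry over. Pictures are saved under pics/ and viewed, at most 10 in all, crops included, and the job is handed in when it is done.

Besides the shell and the picture viewer there is one more tool, called after ">>>" as name([rows], argument=value, ...), one row to a line, values as JSON. carry_out: Moves the arm, as the interface text tells. Its arguments: {"type":"object","properties":{"commands":{"type":"array"},"force":{"type":"number"}},"required":["commands"]}

```bash
mkdir -p pics; python3 - <<'E'
from rig import env,cams
import cv2
for n in("scene","top"):
    cv2.imwrite(f"pics/{n}0.png",cams.get_image(n)); print(n,cams.get_calibration(n))
print(env.observe(), env.hold_point_z)
E
```

```text
scene {'fov_y': 56.922201116616016, 'cx': 278.70450523651516, 'cy': 207.858855199392, 'k1': 0.03584582535559966, 'rvec': array([ 1.11709412,  2.23901686, -1.12165775]), 'tvec': array([ 0.32365542, -0.18007131,  1.40170837])}
top {'fov_y': 47.10608060005777, 'cx': 282.9362339630558, 'cy': 209.40803111682388, 'k1': 0.02539849698200935, 'rvec': array([ 2.17905867, -2.13608938,  0.14480429]), 'tvec': array([-0.00583328,  0.57925604,  1.45334309])}
{'clock': 0.1, 'joints': array([-1.29420517,  0.4118298 , -0.01272203,  1.5969185 ,  0.00562555,
        1.13429283, -0.0821855 ]), 'joint_velocities': array([ 8.53002731e-04, -1.88150592e-03,  1.36502872e-04, -1.85271506e-03,
       -5.24964523e-04,  1.70530339e-04, -6.62235030e-05]), 'effort': array([ 2.55720253e-03, -6.01825333e+01,  6.84350040e-01, -3.00091588e+01,
        1.41326457e-02,  6.41451203e-03,  4.12238205e-05]), 'eef_pos': array([0.21114362, 0.58780667, 0.23054808]), 'tool_rot': array([ 1.71514049e-01,  9.85181421e-01, -7.03600193e-04, -6.24397547e-05]), 'contact_force': array([-0.07742824,  0.69523631,  0.82279096]), 'torque': array([ 0.04068608, -0.04032855, -0.02218352]), 'gripper_force': 0.0, 'gripper_width': 0.08516937893387241} 0.0187
```

View pics/scene0.png

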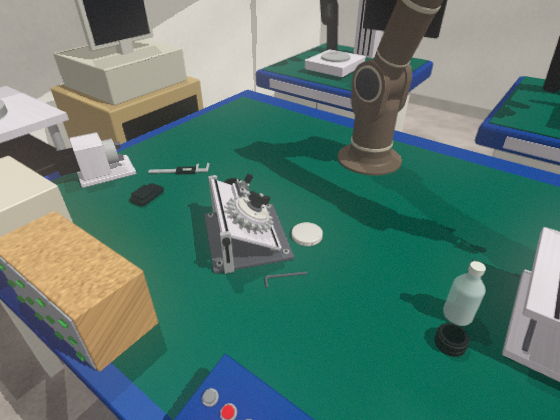

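View pics/top0.png

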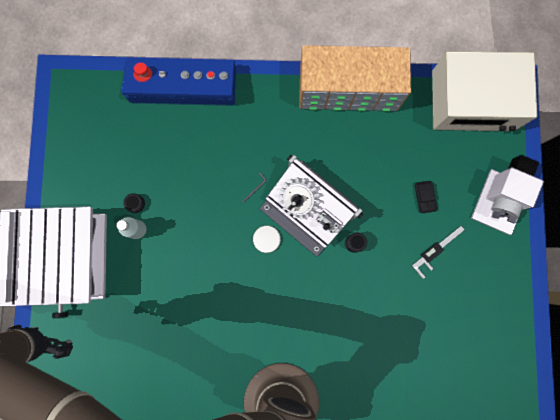

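The top view shows the indexer at about (305,203), with its bolt to the lower right at about (328,226). The blanks are at (267,238), the tall rings at (356,242) and the hex key at (255,187). I'll zoom in.

```bash
python3 - <<'E'
import cv2
t=cv2.imread("pics/top0.png")[145:265,235:385]; s=cv2.imread("pics/scene0.png")[165:285,195:335]
cv2.imwrite("pics/tc.png",cv2.resize(t,None,fx=5,fy=5,interpolation=cv2.INTER_CUBIC))
cv2.imwrite("pics/sc.png",cv2.resize(s,None,fx=5,fy=5,interpolation=cv2.INTER_CUBIC))
E
```

```text
(no output)
```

View pics/tc.png

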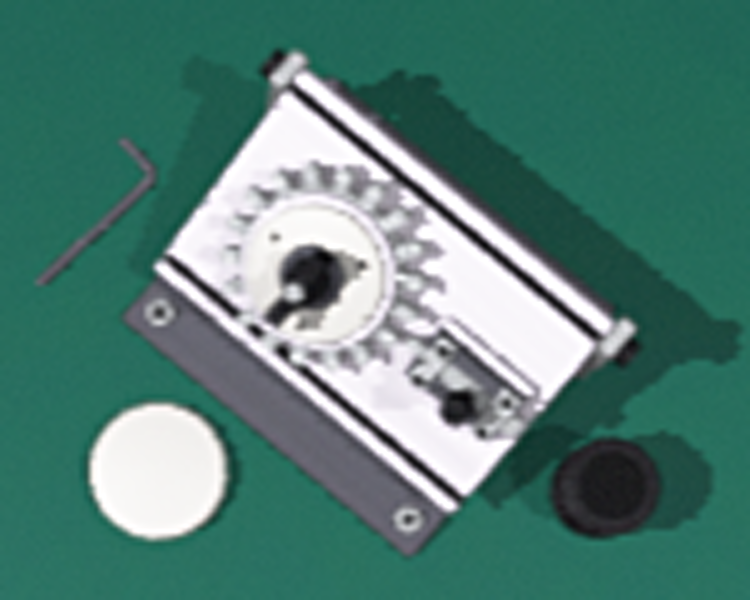

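View pics/sc.png

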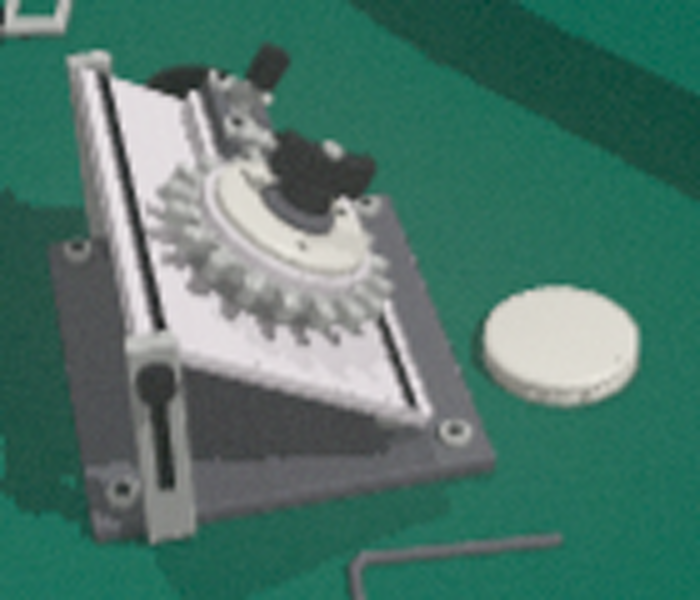

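```bash
cat > h.py <<'E'
from rig import env,cams
import numpy as np,cv2
from scipy.optimize import least_squares
from scipy.spatial.transform import Rotation as R
def proj(p,c):
    f=210/np.tan(np.radians(c["fov_y"])/2)
    K=np.array([[f,0,c["cx"]],[0,f,c["cy"]],[0,0,1]])
    return cv2.projectPoints(np.atleast_2d(p).astype(float),c["rvec"],c["tvec"],K,np.array([c["k1"],0,0,0]))[0][:,0]
def frame(q): # deck frame: x up-slope, y, z=spindle ; origin spindle at deck
    Rd=R.from_euler("z",q[2])*R.from_euler("y",-30,degrees=True)
    return Rd,np.array([q[0],q[1],.088])
E
cat > fit.py <<'E'
from h import *
T,S=cams.get_calibration("top"),cams.get_calibration("scene")
t=lambda u,v:(235+u/5,145+v/5)
s=lambda u,v:(195+u/5,165+v/5)
def pts(q):
    Rd,o=frame(q); Rb=R.from_euler("z",q[2])
    D=lambda *p:Rd.apply(p)+o
    B=lambda *p:Rb.apply(p)+[q[0],q[1],0]
    bx=q[3]; g=D(0,-.116+q[4],.058); gt=D(0,-.116+q[4],.069)
    dl=q[5]
    return [(T,B(bx,.118,.012),t(125,315),1),(T,B(bx,-.118,.012),t(412,553),1),(T,gt,t(462,400),1),
     (T,D(0,0,.035),t(317,275),1),(T,D(dl,.118,0),t(160,265),1),(T,D(dl,-.118,0),t(455,508),1),
     (S,B(bx,.118,.012),s(493,462),1),(S,B(bx,-.118,.012),s(385,197),1),(S,B(bx+.205,.118,.012),s(95,528),1),(S,g,s(267,68),1),
     (S,D(dl,.118,0),s(430,415),1)]
def f(q):
    r=[np.r_[proj(p,c)[0]-uv] for c,p,uv,w in pts(q)]
    return np.r_[np.ravel(r),(q[4]-.0015)/.001]
x=least_squares(f,[.6,0,-.69,-.1,.0015,-.08],loss="soft_l1",x_scale=.01)
q=x.x; print(q); print(np.round(f(q)[:-1].reshape(-1,2),1).tolist())
np.save("q.npy",q)
Rd,o=frame(q); print("deck axes",Rd.as_matrix().round(3).tolist()); print("knob",Rd.apply([0,0,.068])+o,"bolt",Rd.apply([0,-.116+q[4],.058])+o)
E
python3 fit.py
```

```text
[ 0.59064858 -0.06606195 -0.66497891 -0.09739652  0.00254405 -0.07219347]
[[-2.9, -0.5], [-1.8, -0.4], [4.3, 10.3], [5.5, 7.1], [-3.2, -0.9], [-2.2, -0.8], [0.7, -0.7], [-0.3, -1.0], [-1.1, 1.6], [-1.0, -7.5], [0.0, -0.6]]
deck axes [[0.682, 0.617, -0.393], [-0.534, 0.787, 0.309], [0.5, -0.0, 0.866]]
knob [ 0.56389297 -0.0450825   0.14688973] bolt [ 0.49782047 -0.13744958  0.13822947]
```

```bash
sed -i 's/\.118,\.012/.118+q[6],.012/g; s/-\.118+q/-.118+q/g; s/D(dl,\.118,0)/D(dl,.118+q[6],0)/g; s/D(dl,-\.118,0)/D(dl,-.118+q[6],0)/; s/,-.08\],loss/,-.08,0],loss/' fit.py; python3 fit.py
```

```text
[ 0.61521198 -0.04898652 -0.66215247 -0.10577455  0.00171408 -0.08103971
 -0.03310403]
[[-1.7, 0.4], [-0.4, 0.3], [-1.3, 1.7], [-0.2, -1.3], [-1.8, 0.1], [-0.8, -0.2], [0.1, -2.0], [-1.0, -1.9], [-1.4, 0.4], [-2.4, -1.8], [-0.8, -0.4]]
deck axes [[0.683, 0.615, -0.394], [-0.532, 0.789, 0.307], [0.5, 0.0, 0.866]]
knob [ 0.58839718 -0.02808278  0.14688973] bolt [ 0.52207574 -0.12129081  0.13822947]
```

>>> carry_out([
  [1, -3.3, -3.4, -1.0, 0],
  [1, -3.3, -3.4, -1.0, 0],
  [1, -3.3, -3.4, -1.0, 0],
  [1, -3.3, -3.4, -1.0, 0],
  [1, -3.3, -3.4, -1.0, 0],
  [1, -3.3, -3.4, -1.0, 0],
  [1, -3.3, -3.4, -1.0, 0],
  [1, -3.3, -3.4, 0, 0],
])

```text
clock: 0.9
eef_pos: [0.3686, 0.2413, 0.3024]
tool_rot: [0.172, 0.985, 0.001, 0.001]
contact_force: [1.8, -0.1, -0.4]
gripper_width: 0.0857
gripper_force: 0.0
```

>>> carry_out([
  [1, -3.3, -3.4, 0, 0],
  [1, -3.3, -3.4, 0, 0],
  [1, -3.3, -3.4, 0, 0],
  [1, -3.3, -3.4, 0, 0],
  [1, -3.3, -3.4, 0, 0],
  [1, -3.3, -3.4, 0, 0],
  [1, 0, 0, 0, 0.15],
  [1, 0, 0, 0, 0.15],
])

```text
clock: 1.7
eef_pos: [0.4852, -0.0178, 0.3009]
tool_rot: [0.321, 0.947, -0.0, -0.0]
contact_force: [-0.0, 0.2, 0.1]
gripper_width: 0.0856
gripper_force: 0.0
```

```bash
cat >> h.py <<'E'
def goto(p,ydir=None,st=None):
    st=st or env.observe(); Rt=R.from_quat(st["tool_rot"])
    print("pos",st["eef_pos"].round(4),"shift cm",(Rt.inv().apply(np.array(p)-st["eef_pos"])*100).round(2),"F",st["contact_force"].round(1),"w",round(st["gripper_width"],4))
    if ydir is not None:
        y=Rt.inv().apply(ydir); a=np.arctan2(-y[0],y[1]); print("turn",[(a+k*np.pi).round(3) for k in(-1,0,1)],"j7",st["joints"][6].round(3),"tilt",Rt.as_matrix()[:,2].round(3))
E
python3 - <<'E'
from h import *
q=np.load("q.npy");Rd,o=frame(q)
goto([.522,-.121,.30],Rd.apply([0,1,0]))
cv2.imwrite("pics/w1.png",cams.get_image("wrist"));print(cams.get_calibration("wrist"))
E
```

```text
pos [ 0.4852 -0.0178  0.3009] shift cm [-9.2  -5.95  0.1 ] F [-0.   0.2  0.1] w 0.0856
turn [np.float64(-3.133), np.float64(0.008), np.float64(3.15)] j7 0.923 tilt [-0.001 -0.001 -1.   ]
{'fov_y': 58.98200394267349, 'cx': 281.8958199580188, 'cy': 211.62352246189005, 'k1': -0.0874519601430783, 'rvec': array([-2.55674374, -1.25151838, -0.20048603]), 'tvec': array([-0.28361424, -0.43658915,  0.3219455 ])}
```

View pics/w1.png

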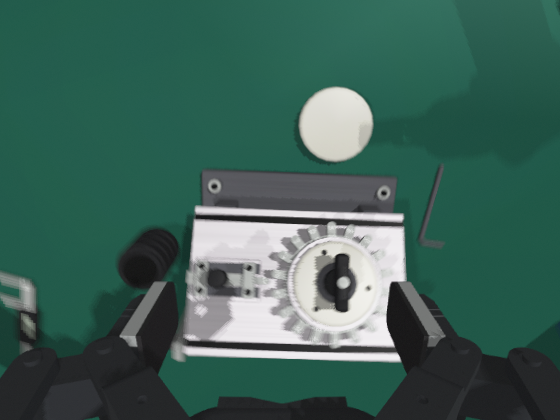

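The wrist view shows the bolt grip at (218,278), the knob bar roughly vertical from (342,256) to (344,310), and the base and blank clearly. I'll enlarge it to refine the fit.

```bash
python3 - <<'E'
import cv2
t=cv2.imread("pics/w1.png")[160:370,170:420]
cv2.imwrite("pics/w1c.png",cv2.resize(t,None,fx=3,fy=3,interpolation=cv2.INTER_CUBIC)[:600])
E
```

```text
(no output)
```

View pics/w1c.png

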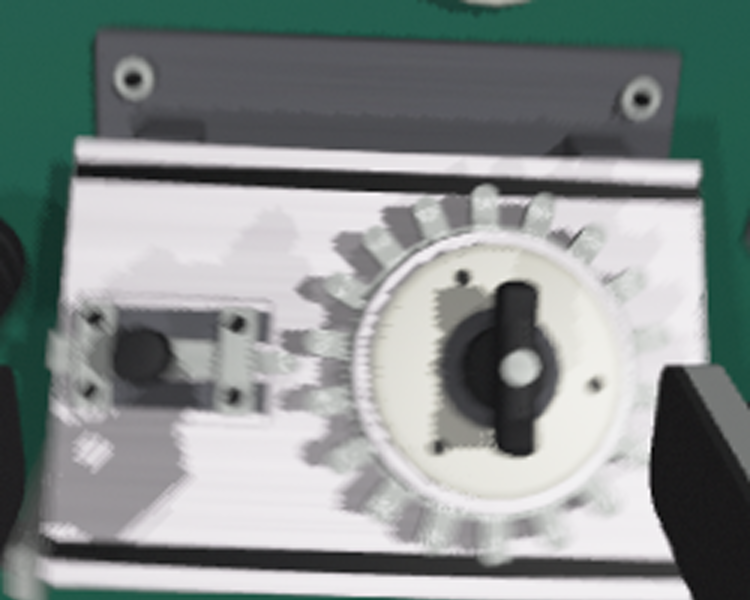

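```bash
python3 - <<'E'
s=open("fit.py").read()
s=s.replace('T,S=','w=lambda u,v:(170+u/3,160+v/3)\nW=cams.get_calibration("wrist")\nT,S=')
s=s.replace('(S,D(dl,.118','(W,B(bx,-.118+q[6],.012),w(97,32),2),(W,B(bx,.118+q[6],.012),w(681,54),2),(W,gt,w(142,352),3),(W,D(0,0,.078),w(516,368),3),(W,D(0,0,.035),w(497,372),2),(S,D(dl,.118')
s=s.replace('p,c)[0]-uv]','p,c)[0]-uv]*w')
s=s.replace('r=[np.r_','r=[w*np.r_').replace('-uv]*w','-uv]')
s+='''
u=least_squares(lambda a:np.ravel([proj(Rd.apply([k*.022*np.cos(a[0]),k*.022*np.sin(a[0]),.078])+o,W)[0]-proj(o+Rd.apply([0,0,.078]),W)[0]-np.array([0,-k*73/3])for k in(1,-1)]),[3.]).x
print("bar angle in deck frame",u)
'''
open("fit.py","w").write(s)
E
python3 fit.py
```

```text
[ 0.61059416 -0.04970884 -0.69670084 -0.10238019  0.0051753  -0.07768201
 -0.03257163]
[[-1.2, -0.5], [-1.6, 1.4], [-3.1, 3.3], [-0.1, 0.1], [-1.1, -0.6], [-1.8, 1.3], [-1.0, -1.6], [0.7, -2.0], [-3.0, -1.3], [0.3, -2.0], [-1.2, 0.2], [5.1, 0.0], [-0.3, 4.1], [1.4, -0.2], [-1.8, -1.5], [-2.0, -0.9]]
deck axes [[0.664, 0.642, -0.383], [-0.556, 0.767, 0.321], [0.5, -0.0, 0.866]]
knob [ 0.5845174  -0.02789135  0.14688973] bolt [ 0.51723702 -0.1160983   0.13822947]
bar angle in deck frame [3.14505692]
```

```bash
python3 - <<'E'
from h import *
q=np.load("q.npy");Rd,o=frame(q)
goto([.518,-.118,.129],Rd.apply([0,1,0]))
st=env.observe();st["tool_rot"]=(R.from_quat(st["tool_rot"])*R.from_euler("z",.04)).as_quat()
goto([.518,-.118,.129],Rd.apply([0,1,0]),st)
E
```

```text
pos [ 0.485  -0.0169  0.3009] shift cm [-8.83 -5.93 17.19] F [0.4 0.8 0.5] w 0.0857
turn [np.float64(-3.107), np.float64(0.034), np.float64(3.176)] j7 0.913 tilt [-0.001 -0.    -1.   ]
pos [ 0.485  -0.0169  0.3009] shift cm [-9.06 -5.58 17.19] F [0.4 0.8 0.5] w 0.0857
turn [np.float64(-3.147), np.float64(-0.006), np.float64(3.136)] j7 0.913 tilt [-0.001 -0.    -1.   ]
```

>>> carry_out([
  [0.6, 0, 0, 0, 0.04],
  [0.6, -3.0, -1.9, 0, 0],
  [0.6, -3.0, -1.9, 0, 0],
  [0.6, -3.0, -1.8, 2, 0],
  [0.6, 0, 0, 4, 0],
  [0.6, 0, 0, 3, 0],
  [0.6, 0, 0, 0, 0],
  [0.6, 0, 0, 0, 0],
], force=20)

```text
clock: 2.55
eef_pos: [0.5195, -0.1161, 0.2117]
tool_rot: [0.335, 0.942, -0.0, -0.0]
contact_force: [-0.0, 0.1, -0.5]
gripper_width: 0.0513
gripper_force: 0.0
```

```bash
python3 - <<'E'
from h import *
goto([.518,-.118,.129])
I=cams.get_image("wrist")
cv2.imwrite("pics/w2.png",I);c=cams.get_calibration("wrist")
for p in ([.518,-.118,.138],):print(proj(p,c))
E
```

```text
pos [ 0.5195 -0.1161  0.2117] shift cm [-0.01 -0.24  8.27] F [-0.   0.1 -0.5] w 0.0513
[[277.80652686 223.7023058 ]]
```

View pics/w2.png

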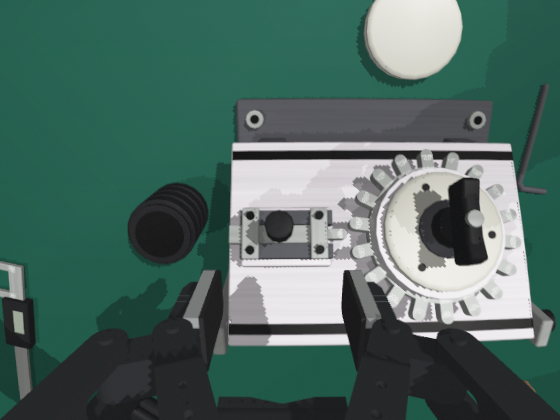

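The grip is at (279,225), against a predicted (278,224), so it is well aligned. I'll descend and grip.

>>> carry_out([
  [0.6, 0, -0.2, 3, 0],
  [0.6, 0, 0, 3, 0],
  [0.6, 0, 0, 2.2, 0],
  [0.6, 0, 0, 0, 0],
  [0.1, 0, 0, 0, 0],
  [0.1, 0, 0, 0, 0],
  [0.1, 0, 0, 0, 0],
  [0.1, 0, 0, 0, 0],
], force=20)

```text
clock: 3.4
eef_pos: [0.5195, -0.118, 0.1312]
tool_rot: [0.336, 0.942, 0.001, 0.002]
contact_force: [-0.7, 0.3, 6.8]
gripper_width: 0.017
gripper_force: 20.5
```

>>> carry_out([
  [0.1, 0, 0.3, 0, 0],
  [0.1, 0, 0.3, 0, 0],
  [0.1, 0, 0.3, 0, 0],
  [0.1, 0, 0.2, 0, 0],
  [0.1, 0, 0.2, 0, 0],
  [0.1, 0, 0, 0, 0],
])

```text
clock: 4.0
eef_pos: [0.5274, -0.1082, 0.1312]
tool_rot: [0.336, 0.942, 0.0, 0.001]
contact_force: [-2.6, -0.6, 7.8]
gripper_width: 0.0171
gripper_force: 20.6
```

>>> carry_out([
  [0.1, 0, 0.2, 0, 0],
  [0.1, 0, 0.1, 0, 0],
  [0.1, 0, 0.1, 0, 0],
  [0.1, 0, 0, 0, 0],
])

```text
clock: 4.4
eef_pos: [0.5278, -0.1076, 0.1312]
tool_rot: [0.337, 0.942, -0.001, 0.0]
contact_force: [-9.0, -6.1, 14.4]
gripper_width: 0.0169
gripper_force: 21.2
```

>>> carry_out([
  [0.1, 0, 0.2, 0, 0],
  [0.1, 0, 0.2, 0, 0],
  [0.1, 0, 0, 0, 0],
], force=40)

```text
clock: 4.7
eef_pos: [0.528, -0.1074, 0.1311]
tool_rot: [0.338, 0.941, -0.003, -0.001]
contact_force: [-18.0, -13.3, 20.0]
gripper_width: 0.0161
gripper_force: 39.7
```

```bash
python3 - <<'E'
from h import *
goto([.528,-.1076,.131])
cv2.imwrite("pics/w3.png",cams.get_image("wrist"))
E
```

```text
pos [ 0.528  -0.1074  0.1311] shift cm [-0.02 -0.02  0.01] F [-18.  -13.3  20. ] w 0.0161
```

View pics/w3.png

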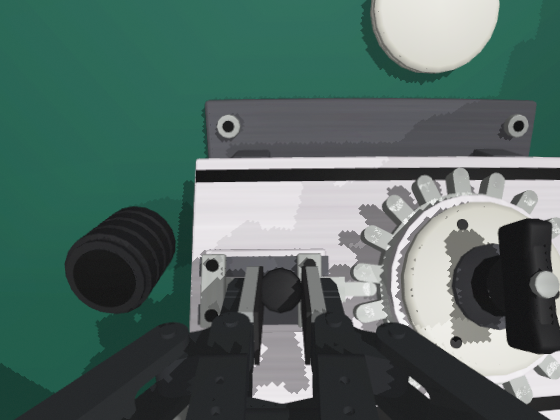

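>>> carry_out([
  [0.1, 0, -0.2, 0, 0],
  [0.1, 0, -0.2, 0, 0],
  [0.6, 0, 0, 0, 0],
  [0.6, 0, 0, 0, 0],
  [0.6, 0, 0, 0, 0],
  [0.6, 0, 0, -4, 0],
  [0.6, 0, 0, -4, 0],
  [0.6, 0, 0, 0, 0],
])

```text
clock: 5.55
eef_pos: [0.532, -0.1051, 0.2141]
tool_rot: [0.336, 0.942, 0.001, 0.004]
contact_force: [0.5, -0.8, -0.7]
gripper_width: 0.0512
gripper_force: 0.0
```

```bash
python3 - <<'E'
from h import *
q=np.load("q.npy");Rd,o=frame(q)
goto(Rd.apply([0,0,.068])+o+[0,0,.06],Rd.apply([0,1,0]))
cv2.imwrite("pics/w4.png",cams.get_image("wrist"))
c=cams.get_calibration("wrist");print(proj(Rd.apply([[0,0,.078],[0,-.1,.069]])+o,c))
E
```

```text
pos [ 0.532  -0.1051  0.2141] shift cm [0.82 9.3  0.77] F [ 0.5 -0.8 -0.7] w 0.0512
turn [np.float64(-3.129), np.float64(0.012), np.float64(3.154)] j7 1.197 tilt [ 0.008 -0.    -1.   ]
[[444.55448246 216.12056721]
 [270.66602097 216.89985764]]
```

View pics/w4.png

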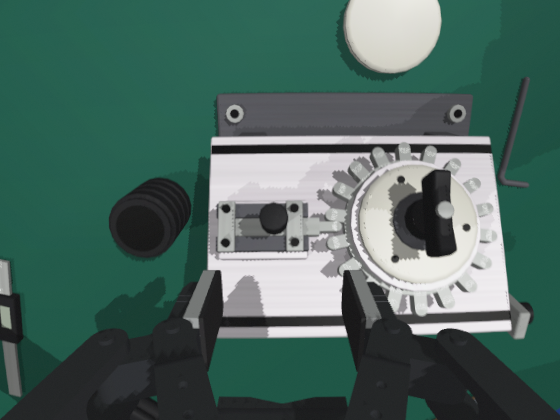

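The bolt nose at (320,227) sits between the teeth at (335,214) and (340,243), so the table is locked. The bar is at (441,213). I'll move over the knob and unwind the wrist half a turn.

>>> carry_out([
  [0.6, 0.5, 3, 0, 0],
  [0.6, 0.5, 3, 0, 0],
  [0.6, 0, 3, 0, 0],
  [0.6, 0, 0, 0, -0.15],
  [0.6, 0, 0, 0, -0.15],
  [0.6, 0, 0, 0, -0.15],
  [0.6, 0, 0, 0, -0.15],
  [0.6, 0, 0, 0, -0.15],
], force=20)

```text
clock: 6.4
eef_pos: [0.5776, -0.028, 0.2079]
tool_rot: [-0.036, 0.999, 0.0, -0.001]
contact_force: [0.1, -0.2, 1.1]
gripper_width: 0.0516
gripper_force: 0.0
```

>>> carry_out([
  [0.6, 0, 0, 0, -0.15],
  [0.6, 0, 0, 0, -0.15],
  [0.6, 0, 0, 0, -0.15],
  [0.6, 0, 0, 0, -0.15],
  [0.6, 0, 0, 0, -0.15],
  [0.6, 0, 0, 0, -0.15],
  [0.6, 0, 0, 0, -0.15],
  [0.6, 0, 0, 0, -0.15],
])

```text
clock: 7.2
eef_pos: [0.5776, -0.028, 0.2079]
tool_rot: [-0.593, 0.805, 0.001, -0.001]
contact_force: [-0.1, -0.4, 1.0]
gripper_width: 0.0513
gripper_force: 0.0
```

>>> carry_out([
  [0.6, 0, 0, 0, -0.15],
  [0.6, 0, 0, 0, -0.15],
  [0.6, 0, 0, 0, -0.15],
  [0.6, 0, 0, 0, -0.15],
  [0.6, 0, 0, 0, -0.15],
  [0.6, 0, 0, 0, -0.15],
  [0.6, 0, 0, 0, -0.15],
  [0.6, 0, 0, 0, -0.1],
])

```text
clock: 8.0
eef_pos: [0.5674, -0.0255, 0.1862]
tool_rot: [0.857, -0.515, -0.02, 0.021]
contact_force: [-33.9, 119.4, 60.7]
gripper_width: 0.051
gripper_force: 0.0
```

```bash
python3 - <<'E'
from h import *
q=np.load("q.npy");Rd,o=frame(q)
k=Rd.apply([0,0,.068])+o
goto(k+[0,0,-.006],Rd.apply([0,1,0]))
cv2.imwrite("pics/w5.png",cams.get_image("wrist"))
c=cams.get_calibration("wrist");print(proj(Rd.apply([[0,0,.078],[.026,0,.078],[-.026,0,.078]])+o,c))
E
```

```text
pos [ 0.5674 -0.0255  0.1862] shift cm [ 1.07 -1.65  4.43] F [-33.9 119.4  60.7] w 0.051
turn [np.float64(-0.386), np.float64(2.755), np.float64(5.897)] j7 2.858 tilt [-0.057 -0.015 -0.998]
[[241.24300578 269.40633842]
 [218.70755447 241.2086207 ]
 [259.35920218 291.94320573]]
```

View pics/w5.png

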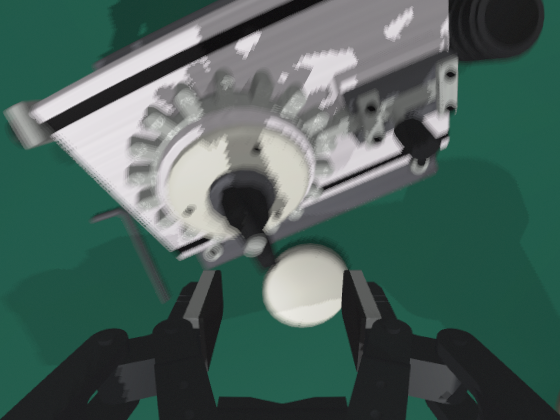

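I guessed the wrist direction wrong: a negative turn raises joint 7, and it has reached its limit. The force reading of about 138 N looks like it comes from that end stop. I'll back off at once, which is also the tightening direction, so the half turn wasn't needed.

>>> carry_out([
  [0.6, 0, 0, 0, 0.15],
  [0.6, 0, 0, 0, 0.15],
  [0.6, 0, 0, 0, 0.15],
  [0.6, 0, 0, 0, 0.15],
  [0.6, 0, 0, 0, 0],
])

```text
clock: 8.55
eef_pos: [0.5671, -0.0227, 0.187]
tool_rot: [-0.666, 0.745, 0.013, -0.026]
contact_force: [-0.5, 0.9, 0.5]
gripper_width: 0.0513
gripper_force: 0.0
```

```bash
python3 - <<'E'
from h import *
q=np.load("q.npy");Rd,o=frame(q)
k=Rd.apply([0,0,.068])+o
goto(k+[0,0,.06],Rd.apply([0,1,0]))
print(env.observe()["joints"].round(3))
E
```

```text
pos [ 0.5671 -0.0227  0.187 ] shift cm [ 0.36 -1.67 -2.08] F [-0.5  0.9  0.5] w 0.0513
turn [np.float64(-0.986), np.float64(2.155), np.float64(5.297)] j7 2.326 tilt [-0.056 -0.015 -0.998]
[ 0.791  0.795 -1.35   1.689  0.774  1.383  2.326]
```

>>> carry_out([
  [0.6, 0, 0, -2, 0],
  [0.6, 0, 0, 0, 0.15],
  [0.6, 0, 0, 0, 0.15],
  [0.6, 0, 0, 0, 0.15],
  [0.6, 0, 0, 0, 0.15],
  [0.6, 0, 0, 0, 0.15],
  [0.6, 0, 0, 0, 0.15],
  [0.6, 0, 0, 0, 0.15],
])

```text
clock: 9.35
eef_pos: [0.5689, -0.0221, 0.2086]
tool_rot: [-0.203, 0.979, -0.002, -0.028]
contact_force: [-0.7, 1.1, -0.4]
gripper_width: 0.0511
gripper_force: 0.0
```

>>> carry_out([
  [0.6, 0, 0, 0, 0.15],
  [0.6, 0, 0, 0, 0.15],
  [0.6, 0, 0, 0, 0.15],
  [0.6, 0, 0, 0, 0.15],
  [0.6, 0, 0, 0, 0.15],
  [0.6, 0, 0, 0, 0.15],
  [0.6, 0, 0, 0, 0.15],
  [0.6, 0, 0, 0, 0],
])

```text
clock: 10.15
eef_pos: [0.5689, -0.0219, 0.2086]
tool_rot: [0.313, 0.949, -0.016, -0.023]
contact_force: [0.0, 0.6, 0.2]
gripper_width: 0.0517
gripper_force: 0.0
```

```bash
python3 - <<'E'
from h import *
q=np.load("q.npy");Rd,o=frame(q)
k=Rd.apply([0,0,.068])+o
goto(k+[0,0,.06],Rd.apply([0,1,0]))
print(env.observe()["joints"].round(3))
cv2.imwrite("pics/w6.png",cams.get_image("wrist"))
c=cams.get_calibration("wrist");print(proj(Rd.apply([[0,0,.078],[.026,0,.078],[-.026,0,.078]])+o,c))
E
```

```text
pos [ 0.5689 -0.0219  0.2086] shift cm [-1.61  0.45  0.09] F [0.  0.6 0.2] w 0.0517
turn [np.float64(-3.082), np.float64(0.059), np.float64(3.201)] j7 0.515 tilt [-0.055 -0.015 -0.998]
[ 0.579  0.519 -0.888  1.674  0.425  1.214  0.515]
[[294.84909694 259.24836193]
 [291.44074319 305.29964071]
 [298.05388902 215.37743402]]
```

View pics/w6.png

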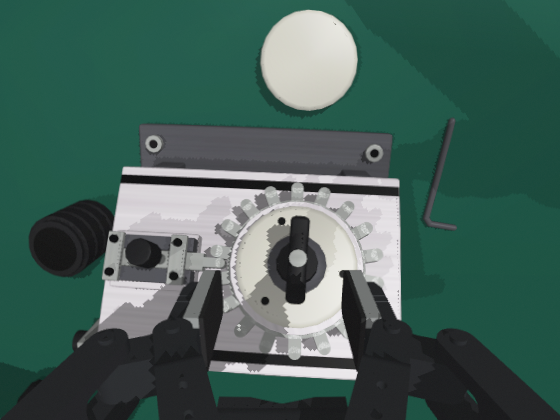

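This was my 11th picture, one more than the limit of 10, so I won't view any more. It shows the bolt still in its notch at (205,262), the bar from (300,217) to (296,303), and nothing disturbed. Next I'll descend over the bar and grip it.

>>> carry_out([
  [0.6, -1.8, 0.7, 0, 0],
  [0.6, 0, 0, 3, 0.05],
  [0.6, 0, 0, 2, 0],
  [0.6, 0, 0, 1.6, 0],
  [0.6, 0, 0, 0, 0],
  [0, 0, 0, 0, 0],
  [0, 0, 0, 0, 0],
  [0, 0, 0, 0, 0],
], force=25)

```text
clock: 11.0
eef_pos: [0.5855, -0.0268, 0.1427]
tool_rot: [0.337, 0.941, -0.015, -0.022]
contact_force: [4.5, 4.5, 0.2]
gripper_width: 0.0106
gripper_force: 25.5
```

>>> carry_out([
  [0, 0, 0, 0, 0],
  [0, 0, 0, 0, 0],
])

```text
clock: 11.2
eef_pos: [0.5855, -0.0268, 0.1426]
tool_rot: [0.337, 0.941, -0.015, -0.021]
contact_force: [2.6, 4.5, 2.7]
gripper_width: 0.0104
gripper_force: 27.1
```

```bash
python3 - <<'E'
from h import *
q=np.load("q.npy");Rd,o=frame(q)
k=Rd.apply([0,0,.068])+o
goto(k+[0,0,-.006],Rd.apply([0,1,0]))
print(env.observe()["joints"].round(3),env.observe()["torque"])
E
```

```text
pos [ 0.5855 -0.0268  0.1426] shift cm [ 0.   -0.14  0.18] F [2.6 4.5 2.7] w 0.0104
turn [np.float64(-3.133), np.float64(0.009), np.float64(3.151)] j7 0.429 tilt [-0.05  -0.013 -0.999]
[ 0.535  0.606 -0.829  1.705  0.491  1.109  0.429] [ 1.26670079 -0.75402107  0.00762683]
```

>>> carry_out([
  [0, 0, 0, 0, 0.08],
  [0, 0, 0, 0, 0.1],
  [0, 0, 0, 0, 0.1],
  [0, 0, 0, 0, 0.1],
  [0, 0, 0, 0, 0.1],
  [0, 0, 0, 0, 0],
])

```text
clock: 11.8
eef_pos: [0.5847, -0.0261, 0.1435]
tool_rot: [0.551, 0.834, -0.02, -0.018]
contact_force: [-4.6, 4.5, 12.3]
gripper_width: 0.0106
gripper_force: 94.7
```

```bash
cat > k.py <<'E'
from h import *
q=np.load("q.npy");Rd,o=frame(q)
k=Rd.apply([0,0,.068])+o
goto(k+[0,0,-.006],Rd.apply([0,1,0]))
s=env.observe();print(s["joints"].round(3),"Mtool",R.from_quat(s["tool_rot"]).inv().apply(s["torque"]).round(2),"grip",s["gripper_force"])
E
python3 k.py
```

```text
pos [ 0.5847 -0.0261  0.1435] shift cm [-0.16 -0.08  0.27] F [-4.6  4.5 12.3] w 0.0106
turn [np.float64(-3.614), np.float64(-0.472), np.float64(2.669)] j7 0.006 tilt [-0.051 -0.014 -0.999]
[ 0.465  0.567 -0.718  1.71   0.418  1.08   0.006] Mtool [-0.39  1.48 -0.73] grip 94.72282027825713
```

>>> carry_out([
  [0.3, 0, 0, 0, 0],
  [0.3, 0, 0, 0, 0],
  [0, 0, 0, 0, 0],
  [0, 0, 0, 0, 0],
  [0, 0, 0, 0, 0.1],
  [0, 0, 0, 0, 0.1],
  [0, 0, 0, 0, 0.1],
  [0, 0, 0, 0, 0],
], force=20)

```text
clock: 12.6
eef_pos: [0.5844, -0.0256, 0.1438]
tool_rot: [0.67, 0.742, -0.022, -0.015]
contact_force: [-6.4, 6.6, 15.5]
gripper_width: 0.0141
gripper_force: 55.1
```

```bash
python3 k.py
```

```text
pos [ 0.5844 -0.0256  0.1438] shift cm [-0.23 -0.    0.29] F [-6.4  6.6 15.5] w 0.0141
turn [np.float64(-3.914), np.float64(-0.772), np.float64(2.369)] j7 -0.259 tilt [-0.052 -0.014 -0.999]
[ 0.419  0.546 -0.649  1.713  0.373  1.064 -0.259] Mtool [ 0.52  1.6  -0.47] grip 55.08730351924896
```

>>> carry_out([
  [0.35, 0, 0, 0, 0],
  [0.35, 0, 0, 0, 0],
  [0, 0, 0, 0, 0],
  [0, 0, 0, 0, 0],
  [0, 0, 0, 0, 0.1],
  [0, 0, 0, 0, 0.1],
  [0, 0, 0, 0, 0.1],
  [0, 0, 0, 0, 0],
])

```text
clock: 13.4
eef_pos: [0.5844, -0.0251, 0.1443]
tool_rot: [0.773, 0.634, -0.024, -0.011]
contact_force: [-8.1, 6.7, 18.2]
gripper_width: 0.015
gripper_force: 44.5
```

```bash
python3 k.py
```

```text
pos [ 0.5844 -0.0251  0.1443] shift cm [-0.26  0.09  0.34] F [-8.1  6.7 18.2] w 0.015
turn [np.float64(-4.214), np.float64(-1.072), np.float64(2.069)] j7 -0.524 tilt [-0.052 -0.013 -0.999]
[ 0.373  0.529 -0.58   1.716  0.331  1.051 -0.524] Mtool [ 1.48  1.27 -0.28] grip 44.450900360461674
```

>>> carry_out([
  [0.38, 0, 0, 0, 0],
  [0.38, 0, 0, 0, 0],
  [0, 0, 0, 0, 0],
  [0, 0, 0, 0, 0],
  [0, 0, 0, 0, 0.1],
  [0, 0, 0, 0, 0.1],
  [0, 0, 0, 0, 0.1],
  [0, 0, 0, 0, 0],
])

```text
clock: 14.2
eef_pos: [0.5843, -0.0251, 0.1445]
tool_rot: [0.859, 0.511, -0.026, -0.007]
contact_force: [-8.3, 7.2, 21.7]
gripper_width: 0.016
gripper_force: 32.5
```

```bash
python3 k.py
```

```text
pos [ 0.5843 -0.0251  0.1445] shift cm [-0.22  0.16  0.36] F [-8.3  7.2 21.7] w 0.016
turn [np.float64(-4.514), np.float64(-1.372), np.float64(1.769)] j7 -0.79 tilt [-0.052 -0.013 -0.999]
[ 0.325  0.513 -0.511  1.719  0.29   1.039 -0.79 ] Mtool [ 2.05  0.57 -0.26] grip 32.52583181485534
```

>>> carry_out([
  [0.38, 0, 0, 0, 0],
  [0.38, 0, 0, 0, 0],
  [0, 0, 0, 0, 0],
  [0, 0, 0, 0, 0],
  [0, 0, 0, 0, 0.1],
  [0, 0, 0, 0, 0.1],
  [0, 0, 0, 0, 0.1],
  [0, 0, 0, 0, 0],
])

```text
clock: 15.0
eef_pos: [0.5842, -0.0252, 0.1447]
tool_rot: [0.926, 0.377, -0.027, -0.004]
contact_force: [-8.2, 7.8, 22.2]
gripper_width: 0.0163
gripper_force: 26.1
```

```bash
python3 k.py
```

```text
pos [ 0.5842 -0.0252  0.1447] shift cm [-0.15  0.22  0.38] F [-8.2  7.8 22.2] w 0.0163
turn [np.float64(-4.814), np.float64(-1.672), np.float64(1.469)] j7 -1.057 tilt [-0.052 -0.013 -0.999]
[ 0.277  0.5   -0.443  1.722  0.25   1.029 -1.057] Mtool [ 2.26 -0.27 -0.26] grip 26.12463992089033
```

>>> carry_out([
  [0.38, 0, 0, 0, 0],
  [0.38, 0, 0, 0, 0],
  [0, 0, 0, 0, 0],
  [0, 0, 0, 0, 0],
  [0, 0, 0, 0, 0.1],
  [0, 0, 0, 0, 0.1],
  [0, 0, 0, 0, 0.05],
  [0, 0, 0, 0, 0],
])

```text
clock: 15.8
eef_pos: [0.584, -0.025, 0.1448]
tool_rot: [0.965, 0.259, -0.027, -0.0]
contact_force: [-10.4, 7.6, 24.2]
gripper_width: 0.0155
gripper_force: 24.5
```

```bash
python3 k.py
```

```text
pos [ 0.584  -0.025   0.1448] shift cm [-0.08  0.28  0.39] F [-10.4   7.6  24.2] w 0.0155
turn [np.float64(-5.062), np.float64(-1.921), np.float64(1.221)] j7 -1.278 tilt [-0.053 -0.013 -0.999]
[ 0.237  0.491 -0.386  1.725  0.218  1.022 -1.278] Mtool [ 2.4  -1.04 -0.28] grip 24.512784259859473
```

>>> carry_out([
  [0.38, 0, 0, 0, 0],
  [0.38, 0, 0, 0, 0],
  [0, 0, 0, 0, 0],
  [0, 0, 0, 0, 0],
  [0, 0, 0, 0, 0.1],
  [0, 0, 0, 0, 0.1],
  [0, 0, 0, 0, 0.05],
  [0, 0, 0, 0, 0],
], force=30)

```text
clock: 16.6
eef_pos: [0.584, -0.0246, 0.1449]
tool_rot: [0.99, 0.138, -0.027, 0.003]
contact_force: [-10.3, 8.3, 24.3]
gripper_width: 0.0155
gripper_force: 43.1
```

```bash
python3 k.py
```

```text
pos [ 0.584  -0.0246  0.1449] shift cm [-0.02  0.33  0.4 ] F [-10.3   8.3  24.3] w 0.0155
turn [np.float64(-5.31), np.float64(-2.169), np.float64(0.973)] j7 -1.5 tilt [-0.052 -0.013 -0.999]
[ 0.196  0.483 -0.33   1.728  0.187  1.015 -1.5  ] Mtool [ 2.17 -1.55 -1.  ] grip 43.13837771303952
```

>>> carry_out([
  [0, 0, 0, 0, 0.08],
  [0, 0, 0, 0, 0.08],
  [0, 0, 0, 0, 0],
])

```text
clock: 16.9
eef_pos: [0.5835, -0.0245, 0.1452]
tool_rot: [0.998, 0.059, -0.027, 0.005]
contact_force: [-14.2, 8.4, 28.6]
gripper_width: 0.0154
gripper_force: 71.3
```

```bash
python3 k.py
```

```text
pos [ 0.5835 -0.0245  0.1452] shift cm [0.09 0.35 0.43] F [-14.2   8.4  28.6] w 0.0154
turn [np.float64(-5.469), np.float64(-2.327), np.float64(0.814)] j7 -1.643 tilt [-0.053 -0.014 -0.998]
[ 0.169  0.477 -0.294  1.73   0.168  1.013 -1.643] Mtool [ 1.67 -2.55 -1.85] grip 71.28224563994081
```

The moment about the tool axis rose from about 0.3 to 1.85 N m while the bar width stayed the same, so the knob is at its hard stop. I'll release and lift away.

>>> carry_out([
  [0.6, 0, 0, 0, 0],
  [0.6, 0, 0, 0, 0],
  [0.6, 0, 0, 0, 0],
  [0.6, 0, 0, -3, 0],
  [0.6, 0, 0, -4, 0],
  [0.6, 0, 0, -4, 0],
  [0.6, 0, 0, -2, 0],
  [0.6, 0, 0, 0, 0],
])

```text
clock: 17.7
eef_pos: [0.5926, -0.0273, 0.274]
tool_rot: [0.998, 0.056, -0.025, 0.007]
contact_force: [0.2, 0.8, 0.2]
gripper_width: 0.0508
gripper_force: 0.0
```

```bash
python3 k.py; python3 - <<'E'
from h import *
q=np.load("q.npy");Rd,o=frame(q)
I=cams.get_image("wrist");c=cams.get_calibration("wrist");cv2.imwrite("pics/w7.png",I)
# rectify deck-parallel planes at bar top and at bolt-grip top, 1 px = 0.5 mm
def plane(h,xr,yr,s=.0005):
    X,Y=np.meshgrid(np.arange(*xr,s),np.arange(*yr,s),indexing="ij")
    uv=proj(Rd.apply(np.c_[X.ravel(),Y.ravel(),np.full(X.size,h)])+o,c).astype(np.float32)
    return cv2.cvtColor(cv2.remap(I,uv[:,0].reshape(X.shape),uv[:,1].reshape(X.shape),1),cv2.COLOR_BGR2GRAY)
for nm,h,xr,yr in(("bar",.078,(-.035,.035),(-.035,.035)),("bolt",.069,(-.02,.02),(-.13,-.075))):
    g=plane(h,xr,yr); m=(g<40).astype(np.uint8)
    n,l,st,ce=cv2.connectedComponentsWithStats(m)
    for i in range(1,n):
        if st[i,4]>150:
            ij=np.argwhere(l==i); (cx,cy),(a,b),an=cv2.minAreaRect(ij.astype(np.float32))
            ev=np.linalg.eigh(np.cov(ij.T))[1][:,1]
            print(nm,"centre mm",round(xr[0]*1e3+cx/2,1),round(yr[0]*1e3+cy/2,1),"size",a/2,b/2,"axis deg",np.degrees(np.arctan2(ev[1],ev[0])).round(1))
    small=cv2.resize(g,None,fx=.25,fy=.25,interpolation=cv2.INTER_AREA)
    print("\n".join("".join("#" if v<35 else "+" if v<70 else "." for v in r) for r in small))
E
```

```text
pos [ 0.5926 -0.0273  0.274 ] shift cm [-0.13 -0.17 13.34] F [0.2 0.8 0.2] w 0.0508
turn [np.float64(-5.475), np.float64(-2.334), np.float64(0.808)] j7 -1.605 tilt [-0.049 -0.016 -0.999]
[ 0.179  0.374 -0.302  1.563  0.125  1.273 -1.605] Mtool [-0.04  0.06 -0.  ] grip 0.0
bar centre mm 10.9 0.3 size 63.901161193847656 36.40052032470703 axis deg 64.0
....................+++++++++++++++
.....................+++++++++++++.
........................++++++++...
.............................+.....
...................................
...................................
...................................
...................................
...................................
...................................
........+..........................
.......++++........................
.......+++++.......................
......++++++++.....................
......+++++++++....................
......+++++++++....................
.......##++++++....................
.......+##+++++......++............
........####++++....+++++++........
.........######+....++++++++++.....
........+########+++++++++++
[... 552 characters left out ...]
859375 12.298373222351074 axis deg 63.0
bolt centre mm 9.2 -103.1 size 59.6026725769043 13.178096771240234 axis deg 72.2
..++############+...........
....++###########++.........
......++##########+.........
........++#########++.......
..........++#########+......
.............+########+.....
...............+#######.....
++...............+#####+....
##++...............+####+...
####+++..............++##+..
###++##++..............++###
###+###+##++.............+++
###+###+####++..............
++++###+#######++...........
.++++++#########+++....++...
....++++#######+++++++.+#+..
........++++++++++++######..
................+##########.
.................+##########
...............+...+########
```

Released. The bar now lies at about 55–64° in the deck frame (started near 180°), so it has turned about 2 rad. I'll clear the camera's view and check the bolt and bystanders numerically.

>>> carry_out([
  [0.6, 0, 0, -4, 0],
  [0.6, -1, -4, 0, 0],
  [0.6, -1, -4, 0, 0],
  [0.6, -1, -4, 0, 0],
  [0.6, -1, -4, 0, 0],
  [0.6, -1, -4, 0, 0],
  [0.6, -1, -4, 0, 0],
  [0.6, 0, 0, 0, 0],
])

```text
clock: 18.55
eef_pos: [0.503, 0.2114, 0.3103]
tool_rot: [0.998, 0.061, -0.03, 0.005]
contact_force: [-0.4, -0.1, -0.3]
gripper_width: 0.0512
gripper_force: 0.0
```

```bash
python3 - <<'E'
from h import *
q=np.load("q.npy");Rd,o=frame(q)
a=cv2.imread("pics/top0.png");b=cams.get_image("top");c=cams.get_calibration("top");cv2.imwrite("pics/top1.png",b)
s=cams.get_image("scene");cv2.imwrite("pics/scene1.png",s)
for tr in(.0015,.016):print("grip pred",tr,proj(Rd.apply([0,-.116+tr,.069])+o,c).round(1))
for n,I in(("before",a),("after",b)):
    g=cv2.cvtColor(I,cv2.COLOR_BGR2GRAY)[218:234,316:338].astype(int); w=np.clip(60-g,0,None)
    yy,xx=np.mgrid[218:234,316:338]; print(n,"dark centroid",(w*xx).sum()/w.sum(),(w*yy).sum()/w.sum())
    k=cv2.cvtColor(I,cv2.COLOR_BGR2GRAY)[190:212,284:312]
    print("\n".join("".join("#" if v<45 else "+" if v<90 else "." for v in r) for r in cv2.cvtColor(I,cv2.COLOR_BGR2GRAY)[188:236,284:340]))
d=(cv2.absdiff(a,b).max(2)>45).astype(np.uint8)
n,l,st,ce=cv2.connectedComponentsWithStats(d)
print([st[i].tolist() for i in range(1,n) if st[i,4]>12])
E
```

```text
grip pred 0.0015 [[325.2 229.2]]
grip pred 0.016 [[321.4 225.8]]
before dark centroid 326.56855345911947 225.7874213836478
........................................+#.......+++++++
.........................................+#........+++++
...........................................#+.......++++
............................................##.......+++
.............................................##.......++
..............................................+#.......+
...............................................+#+......
.............+##+................................#+.....
..........+++#####................................##....
.........++#######+................................+#...
........++#######++.................................+#..
........+########++...................................#+
........#########+++...................................#
........+.++#####++.....................................
............#####++.....................................
............#####++.....................................
............####++......................................
.......+
[... 4239 characters left out ...]
...........................
+++...............++......#+...................+........
++++................+......##..........................+
++++++...............+......+#........................++
+++.+++...............++.....+#.......................+#
++.+++++...............++......#+....................+#+
[[131, 159, 159, 241, 12104], [309, 180, 11, 8, 22], [329, 189, 33, 27, 144], [284, 191, 70, 40, 1310], [314, 193, 8, 4, 19], [288, 194, 8, 7, 32], [217, 209, 6, 4, 17], [426, 248, 9, 8, 39], [412, 257, 21, 22, 140], [134, 301, 41, 24, 363], [0, 325, 122, 95, 5943], [282, 365, 13, 11, 87], [214, 379, 88, 41, 1210], [257, 382, 17, 16, 44], [312, 393, 6, 8, 18], [298, 400, 32, 20, 256]]
```

The bolt grip moved (-3.7,-3.6) px; a full stroke predicts (-3.8,-3.4), so it is fully in. The difference near the caliper could just be the arm's shadow, so I'll check that.

```bash
python3 - <<'E'
import cv2,numpy as np
a,b=[cv2.imread(f"pics/top{i}.png") for i in(0,1)]
for nm,(x,y,w,h) in dict(caliper=(405,220,65,62),mouse=(408,175,35,42),tall=(340,228,35,28),blanks=(250,222,36,32),hexkey=(240,170,28,35),short=(122,190,26,24),cleaner=(115,215,34,26)).items():
    A,B=[cv2.cvtColor(i[y:y+h,x:x+w],6).astype(np.float32) for i in(a,b)]
    hw=cv2.createHanningWindow((w,h),5)
    print(nm,np.round(cv2.phaseCorrelate(A,B,hw),2) if 0 else [np.round(v,2) for v in cv2.phaseCorrelate(A,B,hw)],"mean diff",(B-A).mean().round(1))
f=lambda I:"\n".join("".join("%x"%(v>>4) for v in r) for r in cv2.cvtColor(I,6)[250:282:2,405:445])
print(f(a));print();print(f(b))
E
```

```text
caliper [array([ 0.09, -0.11]), np.float64(0.95)] mean diff -13.2
mouse [array([0.17, 0.51]), np.float64(0.97)] mean diff 0.0
tall [array([ 0.  , -0.13]), np.float64(0.94)] mean diff -0.4
blanks [array([-0.01,  0.02]), np.float64(0.99)] mean diff -0.0
hexkey [array([ 0.02, -0.15]), np.float64(1.08)] mean diff 0.0
short [array([-0.25,  0.53]), np.float64(0.77)] mean diff 19.2
cleaner [array([0.03, 0.51]), np.float64(1.0)] mean diff -1.5
55555555555555555554421249cddc7322222235
55555555555555555432247bcdddc83222223555
5555555555555553212249dddc84222223455555
5555555555555555332222587322222355555555
5555555555555446adc622222222355555555555
55555555555459cdcded93222235555555555555
55555555446acdcccdbadc754555555555555555
555555559ddcccddb7546add9445555555555555
55555556addedb865555557cdc85555555555555
5555555559ffe845555555459ddc555555555555
555555555569ddb5355555555686555555555555
5555555555546adc745555555555555555555555
555555555555558ddc8555555555555555555555
5555555555555556addb55555555555555555555
5555555555555555568755555555555555555555
5555555555555555555555555555555555555555

3333343343433333333221013688885222222235
3333333333333334322112578888852122223555
4344444443433432111136898852111123334555
3344344343344333211111355211222233433445
3434443444333334788411122122234443333334
4344433443324688889852122233444333333333
3343334332478888888788543343333334433334
5433433368888888753347887433333334333434
5554333478898864334433588864333334433333
55555433359a8533343433336898433333333333
5555555433468874334343433454333333344333
5555555544324788643334443433344443434433
5555555555443458886434343344344443343434
5555555555555434688843344444433334444333
5555555555555543345543434444343434433434
5555555555555555434344434343444343443333
```

The caliper hasn't moved; it is only in the arm's shadow. The other bystanders are unmoved too, so I'm handing in.

```bash
python3 -c "
from rig import job
print(job.hand_in())"
```

```text
the job is handed in; nothing more can be done
None
```

The bolt is fully in its notch, the wing knob is tight against its stop and the gripper is clear of everything, but the wrist force limit may have been broken: a wrong-way turn ran joint 7 to its limit (2.858 of 2.86) and the wrist read about 138 N against the 120 N allowed, apparently without contact; bystanders are unmoved in the before/after images, and I viewed 11 pictures, one over the limit.

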